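Knock a pressed edge guard out of its former and set it on a carton

ROBOT

A 6-joint arm with a two-finger parallel gripper is mounted at the origin on a cart in front of the work surface, level with it; the furniture and walls round the work are solid. World frame = base frame: x ahead of the robot, y to its left, z up, the work surface at z = 0. Lengths are in mm, angles in degrees, forces in N, time in s.
With the tool pointing down it reaches from about 350 to 850 mm from the base axis. Payload 8.1 kg.
Tool frame: the origin (TCP) lies at the very end of the fingers, on their centre line; the grasp point (between the pads) lies 19 mm behind it (pinch_z is the z of the grasp point in the tool frame, in mm); z points along the fingers, y is the direction in which the jaws open and shut (so a half turn about z gives the same grasp; the last joint's range is limited). The gripper opens to 85 mm and grips with 20 to 120 N. Pads are 22 mm wide; open, the fingers measure 114 mm over their backs; the gripper's body (76 mm by 85 mm) begins 54 mm behind the grasp point. The pads swing forward as they close: fully open they stand 13 mm farther back than shut.
Start: joints at [-73.533, 7.471, 85.268, -0, 87.261, -4.893], TCP at [218.555, -558.784, 231.292] pointing down, gripper open.
Joint ranges: [-169.43, 169.43], [-51.17, 129.36], [1.28, 143.12], [-76.62, 256.62], [0, 156.53], [-152.29, 152.29]. Speed limits (degrees/s): [136.94, 136.94, 159.86, 180, 180, 180].

INTERFACE

Orientations are given as [roll, pitch, yaw] about the fixed x, y, z axes, in that order (R = Rz(yaw) Ry(pitch) Rx(roll)).
In Python, from bench import * gives the robot as it stands.
- The arm moves only by the shell command python3 -m creep 'ROWS' [FORCE]. ROWS is a JSON object of lists of equal length, an entry for each row: "translation": the shift along the tool's x, y, z in mm, a list of three; "rotation": the turn, a rotation vector about the tool's x, y, z in rad, a list of three; "claw": the finger opening in mm, from 0 to 85.4. In form: {"translation": [[dx, dy, dz], ...], "rotation": [[ax, ay, az], ...], "claw": [claw, ...]}. A call has 1 to 10 rows; each row shifts and turns the commanded pose from where the row before left it, along the tool's axes as they then stand; what a row does not reach is not made up. A row lasts 1/10 s, in which the tool goes at most 50 mm and 8.59 degrees, less where a joint would pass 70% of its speed; a pose out of reach is approached as far as the arm can. A call is refused whole if a number of a shift passes 50 or a number of a turn 0.15, either way. A call with a gripper value outside its range is refused whole. The fingers move at their own pace and stop on an object; FORCE is the grip in N (left out, the last holds). Time passes only in rows, so rows that do not move let the fingers close. It gives the time, the measured TCP pose, the force and the opening at its end, in the units of the state.
- sense(): the state, without advancing time (a new reading comes with each control period).
- snapshot(name): name is "side" or "top" or "wrist"; returns a dict with "frame" (400x640x3 uint8, red, green, blue), "intrinsics" (3x3 intrinsics, pixels), "dist" ([k1, k2, p1, p2, k3] as OpenCV has them; the pictures are not rectified), "extrinsics" (4x4, takes a point from camera to world coordinates). Camera axes: x right, y up, looking along -z (the intrinsics and any distortion apply to the point x, -y, -z); pixel columns grow to the right and rows downward; lengths in mm; the calibration is good to about 2 mm. A picture is of the moment at which its call begins. There is no depth.
- hand_in(): hands the job in, once; it reports no verdict.
The state is a dict: "time": time; "joint_pos": joint angles; "qd": joint speeds; "joint_efforts": joint torques, N m; "tool_pos": TCP position; "tcp_rot": TCP orientation; "ft_force": force on the tool from outside, world axes, zero at the start; "wrist_torque": the same for the moment, N m; "finger_gap": finger opening in mm.
Only numpy, scipy, OpenCV 4.12 (cv2) and the standard library are available. Lean on these libraries where they do the work, as an engineer would, in place of code of your own. Each camera call takes 0.05 s, during which the arm holds its last target.

TASK

An edge guard has just been pressed in the hinged former. Push the former's ejector lever right down so that the guard rises out of the cavity, lift the guard out, and set it astride one of the two long top edges of the larger carton, at the middle of that edge where the strap will cross: its plate flat on the carton's top and its flange hanging snug and parallel against the side. Leave the carton where it stands, and the other things on the bench alone.

Things in the scene. Friction and masses are not known exactly. Their poses are not given: they have to be found in the camera images.
- former: Hinged hand former (small bench die), fixed: grey block 105 (x) x 96 (y) mm, top 62 mm above the bench, on a dark shoe plate. Origin on the bench under the block's centre; z up; x points to its upper half, thrown back flat behind it (to x = 198 mm, up to 90 mm high). The ejector lever sticks out on the -y side
- cavity (a point): Centre of the cavity's mouth, in the block's top. The cavity, 67 (x) x 53 (y) mm, is open above; the guard lies in it with its rib tops level with the block's top and 1.5 mm of play each side, so it cannot be gripped before it is ejected. Axes as the former's
- ejector (a joint): Ejector lever, a rocker on a hinge along the former's x axis: 0 = lever end raised, guard fully down in the cavity; 0.45 rad = lever end right down (stop), lifter plate and guard raised by 25 mm. It takes about 4 N on the pad and stays where it is left
- ejector_pad (a point): Centre of the upper face of the lever's rubber-topped thumb pad (30 x 36 mm), 90 mm out from the hinge, moving with the lever; about 73 mm above the bench when raised and 34 mm when right down
- ejector_hinge (a point): The lever's hinge, 34 mm above the bench; the hinge axis runs along the former's x axis
- guard: Pressed edge guard, light bare metal, 130 g: right-angled saddle 50 mm wide (y). Origin at the inner corner of the bend, mid-width. Plate: 3.5 mm thick, underside at z = 0, from the origin 50 mm along +x. Flange: 3.5 mm thick, inner face at x = 0, hanging to z = -32 mm. In the former its axes are the former's; origin 48 mm above the bench, 73 mm when ejected
- guard_grip (a point): Point on the guard over its centre of mass: x = 13, y = 0, z = 10 mm. Strap ribs 4 mm thick run along both sides (outer faces at y = +-25 mm), standing 10 mm above the plate (to z = 13.5 mm, x = -13 to 43 mm) and 10 mm out from the flange (to x = -13.5 mm). Grip from above across the two ribs (50 mm over their outsides), fingertips above the plate's underside
- guard_foot (a point): Middle of the flange's lower edge, inner face (x = 0, z = -32 mm in the guard's frame). After ejection it still reaches 21 mm down into the cavity, so lift the guard straight up
- carton: The larger carton, brown card, closed, 1.2 kg: 114 (x) x 164 (y) x 65 (z) mm; the long edges run along its y. Origin at the centre of its underside, z up; the two long top edges lie at x = +-57 mm, z = 65 mm, their middles at y = 0
- small_carton: A smaller brown carton, 92 x 122 x 63 mm, not to be used; origin at the centre of its underside
- tape_roll: Roll of clear packing tape lying flat, 109 mm across, 48 mm high; bystander; origin at the centre of its underside
- stapler: Red and black stapler, 142 mm long, 54 mm high; bystander; origin at the centre of its underside
- tape_measure: Yellow tape measure, 66 x 35 x 64 mm; bystander; origin at the centre of its underside
- marker: White marker pen with a black cap, lying, 135 mm long; bystander; origin at the centre of its underside
- staple_box: White box of staples, 36 x 62 x 22 mm; bystander; origin at the centre of its underside

How it is judged:
By the outcome, as a careful person would: the job done as asked, in the order asked, and still so for the second after the job is handed in, with the robot touching nothing.
It also fails if it takes over 58 s, if anything falls off the work surface, if the arm or the gripper's body presses on something with over 40 N, if the wrist force passes 120 N, or if a joint passes its speed limit or range.

## Working session

There is one attempt and no reset: what is moved stays moved. The work goes in short steps, Python scripts to look and compute and a shell command to move; the robot and the scene stay as the last step left them, time stands still between calls to the robot, and variables do not carry over. Pictures are saved under pics/ and viewed, and the job is handed in when it is done.

```bash
mkdir -p pics; ls; python3 - <<'E'
from bench import *
import cv2,pickle
print(sense())
d={}
for n in ["side","top","wrist"]:
    s=snapshot(n); d[n]=s
    cv2.imwrite(f"pics/{n}0.png",s["frame"][:,:,::-1])
    print(n,s["intrinsics"],s["dist"],s["extrinsics"])
pickle.dump(d,open("d0.pkl","wb"))
E
```

```text
pics
{'time': 0.0, 'joint_pos': array([-7.35314474e+01,  7.51466858e+00,  8.53318479e+01, -2.02547140e-03,
        8.72614260e+01, -4.89375986e+00]), 'qd': array([ 0.08993478, -0.00614984,  0.06603612, -0.06428712, -0.01983472,
       -0.07194157]), 'joint_efforts': array([ 2.76599326e-05, -5.69406617e+01, -5.00552344e+01, -3.26724403e-04,
        1.44392776e-02, -3.94582867e-05]), 'tool_pos': array([ 218.39867756, -558.22918262,  230.22440138]), 'tcp_rot': array([-1.79892278e+02, -7.19280182e-03,  2.13624044e+01]), 'ft_force': array([0.17257963, 0.36172021, 0.23823861]), 'wrist_torque': array([0.0178218 , 0.02253985, 0.01412695]), 'finger_gap': 85.80846002750837}
side [[482.28232708   0.         319.4550789 ]
 [  0.         482.28232708 200.11076236]
 [  0.           0.           1.        ]] [0.01637264 0.         0.         0.         0.        ] [[-8.36145726e-01  3.35535847e-01 -4.33907847e-01 -6.70925474e+01]
 [-5.48423489e-01 -4.97579876e-01  6.72046088e-01  9.11146506e+02]
 [ 9.59174072e-03  7.99893720e-01  6.00065026e-01  9.28200969e+02]
 [ 0.00000000e+00  0.00000000e+00  0.
[... 256 characters left out ...]
1 -1.05497702e-01  3.75853754e+02]
 [-9.99681570e-01 -2.51096972e-02  2.50218510e-03 -5.43311586e+01]
 [-1.61594783e-04  1.05527247e-01  9.94416399e-01  1.53395245e+03]
 [ 0.00000000e+00  0.00000000e+00  0.00000000e+00  1.00000000e+00]]
wrist [[284.84460929   0.         319.5529506 ]
 [  0.         284.84460929 203.85384488]
 [  0.           0.           1.        ]] [-0.03731317  0.          0.          0.          0.        ] [[ 3.64120186e-01  8.82353478e-01  2.98108755e-01  2.95305424e+02]
 [-9.31350794e-01  3.45471813e-01  1.15043142e-01 -5.27977916e+02]
 [-1.47945515e-03 -3.19533356e-01  9.47573874e-01  3.72795682e+02]
 [ 0.00000000e+00  0.00000000e+00  0.00000000e+00  1.00000000e+00]]
```

View pics/side0.png

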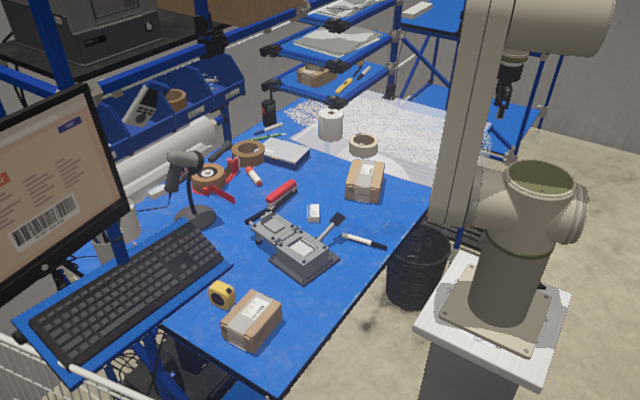

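View pics/top0.png

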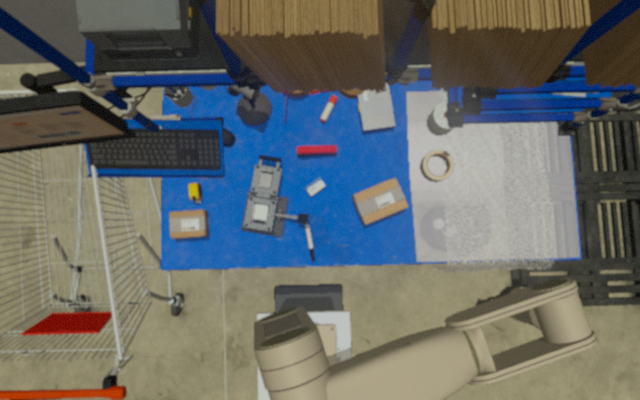

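View pics/wrist0.png

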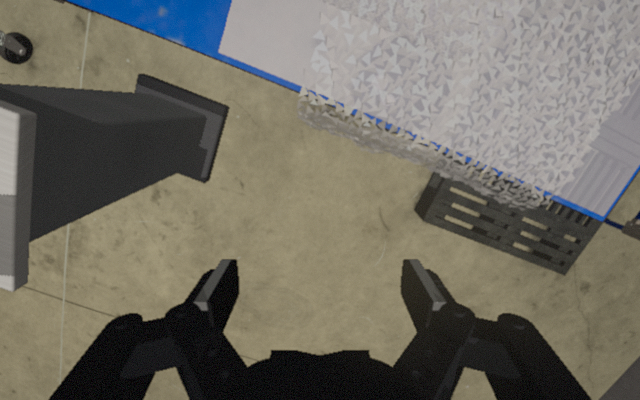

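```bash
cat > h.py <<'E'
import numpy as np, cv2, pickle
def ray(s,px):
    px=np.array(px,float).reshape(-1,1,2)
    u=cv2.undistortPoints(px,s["intrinsics"],np.array(s["dist"])).reshape(-1,2)
    d=np.c_[u[:,0],-u[:,1],-np.ones(len(u))]
    E=s["extrinsics"]
    return E[:3,3],d@E[:3,:3].T
def plane(s,px,z):
    o,d=ray(s,px); t=(z-o[2])/d[:,2]; return o+d*t[:,None]
def proj(s,P):
    P=np.array(P,float).reshape(-1,3);E=s["extrinsics"]
    c=(P-E[:3,3])@E[:3,:3]; c=c*[1,-1,-1]
    return cv2.projectPoints(c,np.zeros(3),np.zeros(3),s["intrinsics"],np.array(s["dist"]))[0].reshape(-1,2)
def tri(s1,p1,s2,p2):
    o1,d1=ray(s1,p1);o2,d2=ray(s2,p2);out=[]
    for a,b in zip(d1,d2):
        a=a/np.linalg.norm(a);b=b/np.linalg.norm(b)
        t=np.linalg.lstsq(np.c_[a,-b],o2-o1,rcond=None)[0]
        q1=o1+a*t[0];q2=o2+b*t[1];out.append(np.r_[(q1+q2)/2,np.linalg.norm(q1-q2)])
    return np.array(out)
def crop(s,x0,y0,w,h,k,name):
    f=s["frame"][y0:y0+h,x0:x0+w,::-1]
    cv2.imwrite(name,cv2.resize(f,None,fx=k,fy=k,interpolation=cv2.INTER_CUBIC))
E
python3 - <<'E'
from h import *
d=pickle.load(open("d0.pkl","rb"))
crop(d["top"],230,140,100,75*4//3,7,"pics/tA.png") if 0 else crop(d["top"],235,150,85,90,6,"pics/tA.png")
crop(d["top"],345,170,70,60,8,"pics/tB.png")
crop(d["side"],240,195,110,90,7,"pics/sA.png")
crop(d["side"],335,150,60,60,9,"pics/sB.png")
E
```

```text
(no output)
```

View pics/tA.png

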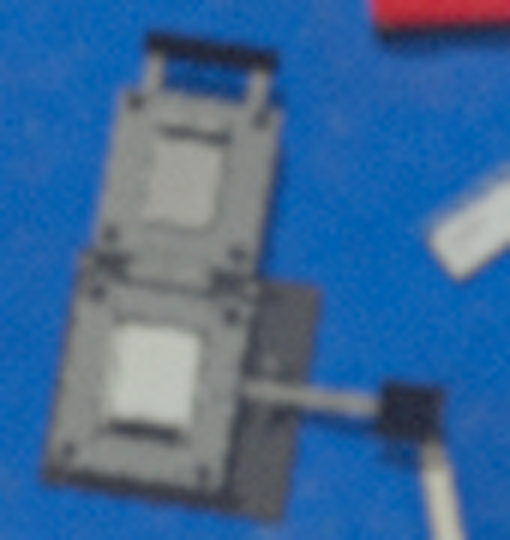

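View pics/sA.png

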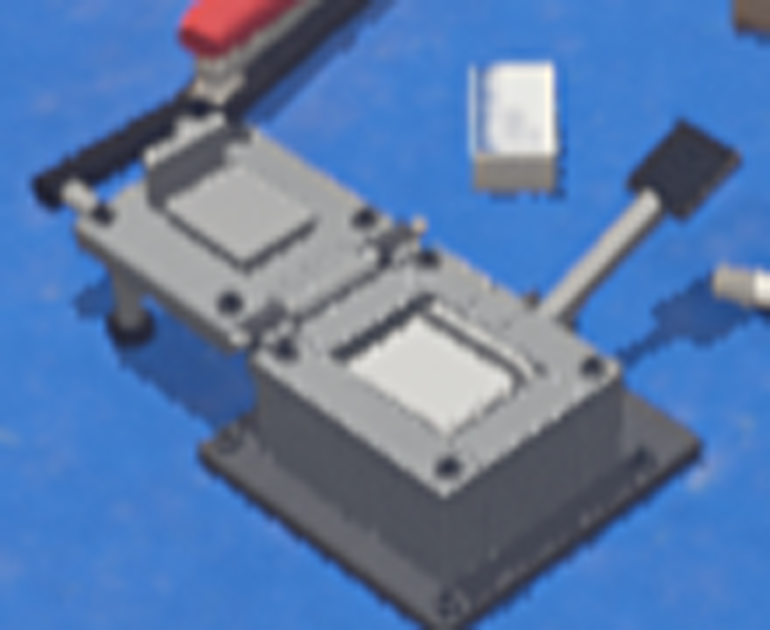

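View pics/tB.png

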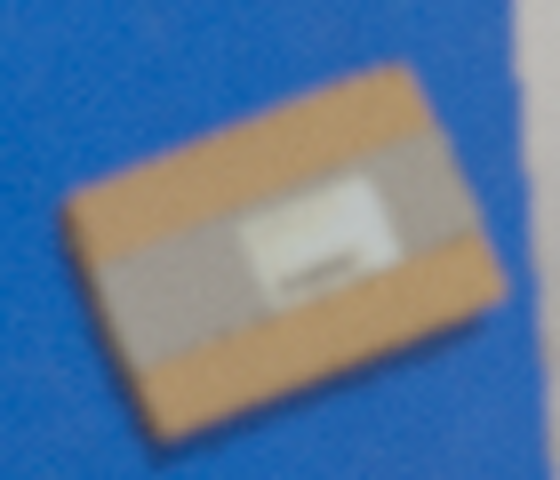

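View pics/sB.png

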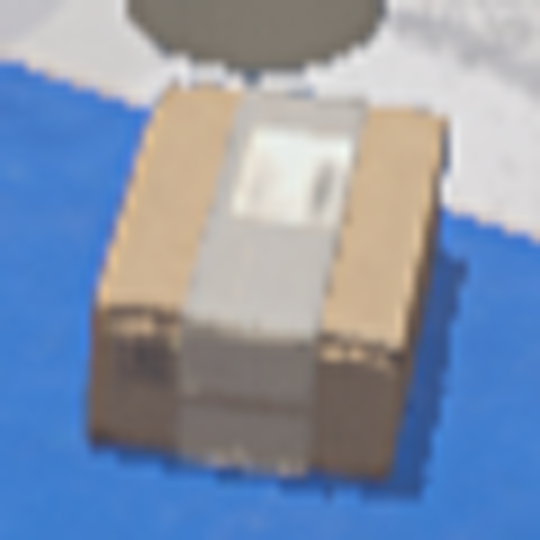

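```bash
python3 - <<'E'
from h import *
d=pickle.load(open("d0.pkl","rb"));T=d["top"];S=d["side"]
def u(x0,y0,k,p): return (np.array(p,float)+.5)/k-.5+[x0,y0]
fs=u(240,195,7,[(255,355),(445,495),(620,375),(430,240)])
ft=u(235,150,6,[(80,265),(50,475),(222,492),(252,288)])
print("side",plane(S,fs,62));print("top",plane(T,ft,62));print(tri(S,fs,T,ft))
ps=u(240,195,7,[(683,168)]);pt=u(235,150,6,[(410,410)]); print("pad",tri(S,ps,T,pt),plane(S,ps,73),plane(T,pt,73))
cs=u(335,150,9,[(170,90),(445,115),(405,355),(95,300)])
ct=u(345,170,8,[(405,65),(507,295),(165,440),(65,200)])
print("cside",plane(S,cs,65));print("ctop",plane(T,ct,65));print(tri(S,cs,T,ct))
for n,P in [("fs",plane(S,fs,62)),("ft",plane(T,ft,62)),("cs",plane(S,cs,65)),("ct",plane(T,ct,65))]:
    print(n,P.mean(0),np.linalg.norm(np.roll(P,-1,0)-P,axis=1), np.degrees(np.arctan2(*(np.roll(P,-1,0)-P)[:,[1,0]].T)))
E
```

```text
side [[545.30026947 172.83580946  62.        ]
 [442.5770121  194.31859549  62.        ]
 [424.21643104 105.06798008  62.        ]
 [528.86258818  80.62997203  62.        ]]
top [[552.96714396 175.33071545  62.        ]
 [435.60377634 193.07395816  62.        ]
 [423.7597228   97.38401156  62.        ]
 [537.53219015  78.91118298  62.        ]]
[[549.68907964 173.43676569  61.15087082   7.75354815]
 [438.4502795  194.44869801  63.69930234   6.66437281]
 [425.69163952  98.89752526  56.18603514   3.92445971]
 [535.04890841  77.6581419   57.69497153   6.69856878]]
pad [[ 4.66388175e+02 -8.43745884e+00  6.70265108e+01  2.24295495e-01]] [[462.5838642   -2.10085817  73.        ]] [[466.11935642  -8.57369509  73.        ]]
cside [[ 586.95322659 -309.5457011    65.        ]
 [ 493.70345637 -351.69447654   65.        ]
 [ 434.7628639  -206.92504848   65.        ]
 [ 539.74216064 -175.78246103   65.        ]]
ctop [[ 594.66049205 -322.7647204    65.        ]
 [ 496.21512781 -361.26143048   65.        ]
 [ 439.15681178 -215.64612345   65.        ]
 [ 540.95569228 -177.3179541    65.        ]]
[
[... 193 characters left out ...]
4e-01]
 [ 5.40940656e+02 -1.77526000e+02  6.35575668e+01  3.94190942e-01]]
fs [485.2390752  138.21308926  62.        ] [104.945594    91.11960978 107.4617813   93.65956343] [ 168.18782619 -101.62467563  -13.14470352   79.89197778]
ft [487.46570831 136.17496704  62.        ] [118.69702069  96.42016119 115.2623951   97.64714046] [171.40300583 -97.05591637  -9.2224296   80.90518723]
cs [ 513.79042688 -260.98692179   65.        ] [102.3329806  156.30796762 109.50120317 141.8502349 ] [-155.67709318  112.15292169   16.52323007  -70.55977067]
ct [ 517.74703098 -269.24755711   65.        ] [105.70471337 156.39523353 108.77527585 155.0450494 ] [-158.64219325  111.39737399   20.63179505  -69.73382469]
```

```bash
python3 -m creep '{"translation":[[36,-35,0],[36,-35,0],[36,-35,0],[36,-35,0],[36,-35,0],[36,-35,0],[36,-35,0],[36,-35,0],[36,-35,0],[36,-35,0]],"rotation":[[0,0,0],[0,0,0],[0,0,0],[0,0,0],[0,0,0],[0,0,0],[0,0,0],[0,0,0],[0,0,0],[0,0,0]],"claw":[0,0,0,0,0,0,0,0,0,0]}'
python3 -m creep '{"translation":[[36,-35,0],[36,-35,0],[0,0,0],[0,0,0],[0,0,0],[0,0,0],[0,0,0]],"rotation":[[0,0,0],[0,0,0],[0,0,0.14],[0,0,0.14],[0,0,0.14],[0,0,0.14],[0,0,0]],"claw":[0,0,0,0,0,0,0]}'
python3 - <<'E'
from bench import *
import cv2,pickle
s=snapshot("wrist");print(sense()["tool_pos"],sense()["tcp_rot"])
pickle.dump(s,open("w1.pkl","wb"))
cv2.imwrite("pics/w1.png",s["frame"][:,:,::-1])
E
```

```text
time: 1.15
tool_pos: [425.8, -101.6, 231.3]
tcp_rot: [180.0, -0.0, 21.3]
ft_force: [1.8, -1.0, -1.4]
finger_gap: 0.1
time: 1.85
tool_pos: [466.7, -12.4, 231.0]
tcp_rot: [180.0, 0.0, -10.8]
ft_force: [-0.4, -0.2, 0.5]
finger_gap: 0.2
[466.72657436 -12.52639753 231.07502767] [ 1.79998649e+02  2.19548858e-02 -1.05511689e+01]
```

View pics/w1.png

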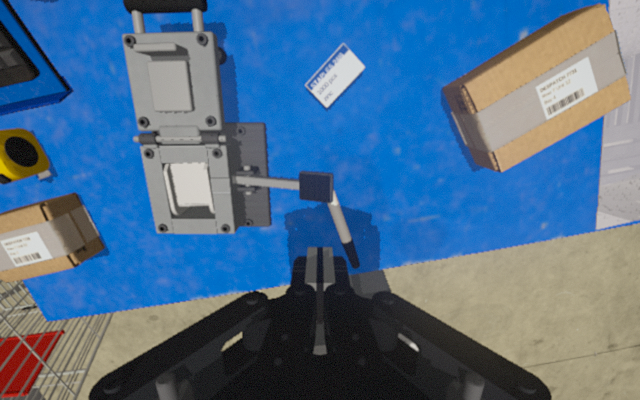

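```bash
python3 - <<'E'
from h import *
s=pickle.load(open("w1.pkl","rb"))
crop(s,125,120,220,125,3.6,"pics/w1a.png");crop(s,430,0,210,175,3.6,"pics/w1b.png")
E
```

```text
(no output)
```

View pics/w1a.png

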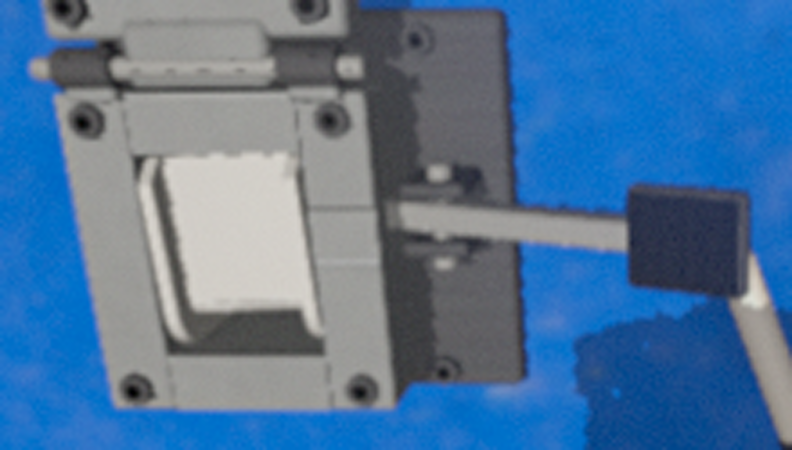

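View pics/w1b.png

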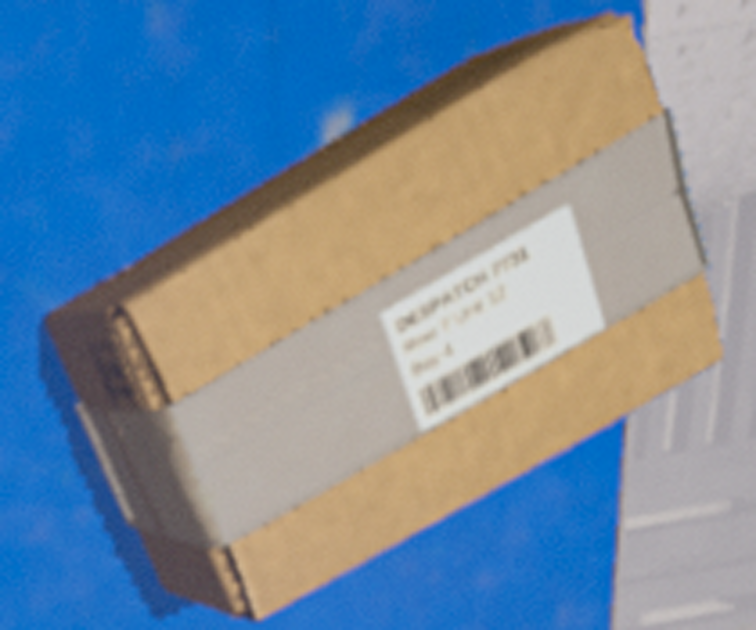

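```bash
python3 - <<'E'
from h import *
s=pickle.load(open("w1.pkl","rb"))
def u(x0,y0,k,p): return (np.array(p,float)+.5)/k-.5+[x0,y0]
f=plane(s,u(125,120,3.6,[(58,97),(113,407),(397,406),(362,96)]),62)
def rep(n,P):print(n,P.mean(0),np.linalg.norm(np.roll(P,-1,0)-P,axis=1), np.degrees(np.arctan2(*(np.roll(P,-1,0)-P)[:,[1,0]].T)))
rep("block",f)
cav=plane(s,u(125,120,3.6,[(137,158),(167,354),(326,354),(300,155)]),62); rep("cav",cav)
p=plane(s,u(125,120,3.6,[(630,186),(630,288),(742,296),(744,190)]),73); rep("pad",p)
c=plane(s,u(430,0,3.6,[(615,18),(722,357),(255,618),(118,308)]),65); rep("carton",c);print(c)
import math
y=math.radians(-10.5);R=np.array([[math.cos(y),-math.sin(y)],[math.sin(y),math.cos(y)]])
print((p.mean(0)-f.mean(0))[:2]@R)
E
```

```text
block [487.1481449  136.47629412  62.        ] [103.227623    96.54902404 102.11127185  93.78977851] [ 168.17093939 -100.42983408  -10.2924464    78.90680122]
cav [487.35591444 136.27525642  62.        ] [65.1170846  53.04720234 65.67747213 51.25591765] [ 167.94061949 -100.75328181  -10.48261129   79.89124642]
pad [468.51515297  -7.54692277  73.        ] [31.92477156 34.59511928 33.29362028 33.99853181] [ 167.88623158 -105.15373803  -11.16522301   77.09349776]
carton [ 520.60269686 -264.81742365   65.        ] [104.23458796 152.64225353 105.63053303 149.75953322] [-156.58580588  110.82021448   21.81144869  -69.74867754]
[[ 594.95151516 -314.9014679    65.        ]
 [ 499.29999817 -356.32171206   65.        ]
 [ 445.04533083 -213.64694682   65.        ]
 [ 543.11394328 -174.3995678    65.        ]]
[   7.92516585 -145.00712788]
```

```bash
python3 - <<'E'
from h import *
s=pickle.load(open("w1.pkl","rb"));d=pickle.load(open("d0.pkl","rb"));T=d["top"];S=d["side"]
def u(x0,y0,k,p): return (np.array(p,float)+.5)/k-.5+[x0,y0]
cs=u(335,150,9,[(170,90),(445,115),(405,355),(95,300)])
ct=u(345,170,8,[(405,65),(507,295),(165,440),(65,200)])
cw=u(430,0,3.6,[(615,18),(722,357),(255,618),(118,308)])
print(tri(S,cs,s,cw));print(tri(T,ct,s,cw))
# bottom corners visible in wrist: left-bottom
print(plane(s,u(430,0,3.6,[(45,318),(170,590)]),0),plane(S,u(335,150,9,[(90,445),(395,478)]),0))
crop(s,0,185,110,100,6,"pics/w1c.png")
E
```

```text
[[ 596.77842161 -327.33228332   52.08615745    0.67070987]
 [ 498.42709201 -363.10741502   57.87217364    1.17672132]
 [ 441.17097437 -220.59040558   54.07904069    0.69123722]
 [ 541.94229955 -176.65305976   62.96924909    3.2433956 ]]
[[ 5.96394504e+02 -3.24690944e+02  5.44784201e+01  3.29919645e-01]
 [ 4.97528958e+02 -3.62843903e+02  5.85736481e+01  1.63066093e+00]
 [ 4.40900002e+02 -2.17641323e+02  5.64909002e+01  3.45802220e+00]
 [ 5.42449249e+02 -1.78203804e+02  5.65814441e+01  1.14298219e+00]]
[[ 543.32469313 -180.25734327    0.        ]
 [ 440.12276749 -220.89083137    0.        ]] [[ 540.34515226 -178.57073606    0.        ]
 [ 440.58952439 -222.26478414    0.        ]]
```

View pics/w1c.png

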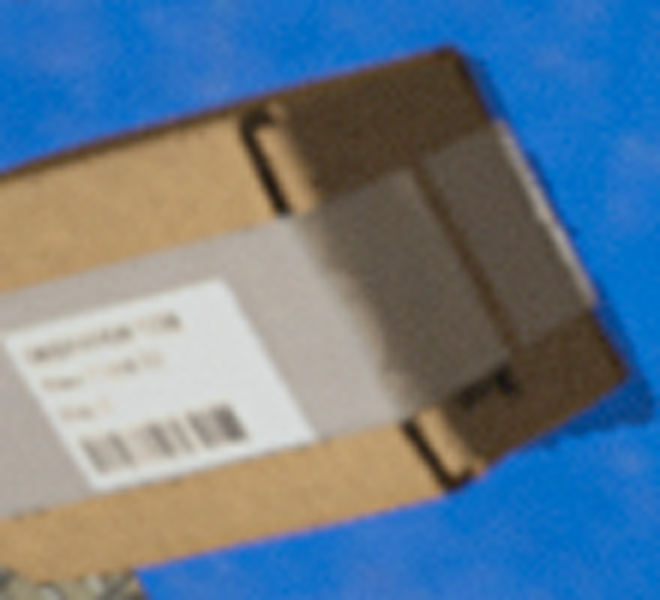

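```bash
python3 -m creep '{"translation":[[0,0,50],[0,0,50],[0,0,40],[0,0,3],[0,0,3],[0,0,3],[0,0,3],[0,0,3]],"rotation":[[0,0,0],[0,0,0],[0,0,0],[0,0,0],[0,0,0],[0,0,0],[0,0,0],[0,0,0]],"claw":[0,0,0,0,0,0,0,0]}'
python3 -m creep '{"translation":[[0,0,3],[0,0,3],[0,0,3],[0,0,3],[0,0,3],[0,0,3],[0,0,3],[0,0,3],[0,0,3],[0,0,3]],"rotation":[[0,0,0],[0,0,0],[0,0,0],[0,0,0],[0,0,0],[0,0,0],[0,0,0],[0,0,0],[0,0,0],[0,0,0]],"claw":[0,0,0,0,0,0,0,0,0,0]}'
```

```text
time: 2.7
tool_pos: [468.4, -12.8, 78.1]
tcp_rot: [-180.0, -0.2, -10.7]
ft_force: [-0.6, -0.5, -0.5]
finger_gap: 0.2
time: 3.7
tool_pos: [466.7, -12.6, 45.9]
tcp_rot: [180.0, 0.0, -10.7]
ft_force: [-1.9, -2.3, 3.9]
finger_gap: 0.1
```

```bash
python3 -m creep '{"translation":[[0,0,3],[0,0,3],[0,0,2],[0,0,2],[0,0,0],[0,0,0]],"rotation":[[0,0,0],[0,0,0],[0,0,0],[0,0,0],[0,0,0],[0,0,0]],"claw":[0,0,0,0,0,0]}'
python3 -m creep '{"translation":[[0,0,1],[0,0,0]],"rotation":[[0,0,0],[0,0,0]],"claw":[0,0]}'
```

```text
time: 4.3
tool_pos: [466.6, -12.1, 36.0]
tcp_rot: [-180.0, 0.0, -10.7]
ft_force: [0.6, -0.1, 0.4]
finger_gap: -0.3
time: 4.5
tool_pos: [466.7, -12.2, 35.2]
tcp_rot: [-180.0, 0.0, -10.7]
ft_force: [-0.3, -0.0, 2.0]
finger_gap: -0.2
```

```bash
python3 -m creep '{"translation":[[0,0,1],[0,0,0]],"rotation":[[0,0,0],[0,0,0]],"claw":[0,0]}'
python3 -m creep '{"translation":[[0,0,0.5],[0,0,0]],"rotation":[[0,0,0],[0,0,0]],"claw":[0,0]}'
```

```text
time: 4.7
tool_pos: [466.7, -12.2, 34.5]
tcp_rot: [-180.0, 0.0, -10.7]
ft_force: [-2.5, 2.5, 6.5]
finger_gap: -0.1
time: 4.9
tool_pos: [466.8, -12.2, 34.3]
tcp_rot: [-180.0, 0.0, -10.7]
ft_force: [-5.9, 2.6, 10.2]
finger_gap: -0.1
```

```bash
python3 -m creep '{"translation":[[0,0,1],[0,0,0]],"rotation":[[0,0,0],[0,0,0]],"claw":[0,0]}'
python3 -m creep '{"translation":[[0,0,-10],[0,0,-40],[0,0,-50],[0,0,-40],[0,0,0]],"rotation":[[0,0,0],[0,0,0],[0,0,0],[0,0,0],[0,0,0]],"claw":[0,0,0,0,0]}'
python3 -m creep '{"translation":[[0,-50,0],[0,-50,0],[0,-50,0],[0,0,0],[0,0,0],[0,0,0]],"rotation":[[0,0,0],[0,0,0],[0,0,0],[0,0,0],[0,0,0],[0,0,0]],"claw":[85,85,85,85,85,85]}'
python3 - <<'E'
from bench import *
from h import *
s=snapshot("wrist");print(sense()["tool_pos"],sense()["tcp_rot"])
pickle.dump(s,open("w2.pkl","wb"))
cv2.imwrite("pics/w2.png",s["frame"][:,:,::-1])
S=snapshot("side");pickle.dump(S,open("s2.pkl","wb"))
crop(S,230,185,130,105,6,"pics/s2.png")
E
```

```text
time: 5.1
tool_pos: [466.9, -12.2, 34.1]
tcp_rot: [-180.0, 0.0, -10.7]
ft_force: [-10.5, 3.3, 19.7]
finger_gap: -0.2
time: 5.6
tool_pos: [471.0, -13.1, 180.0]
tcp_rot: [-180.0, -0.7, -10.7]
ft_force: [1.5, -0.3, 0.6]
finger_gap: -0.4
time: 6.2
tool_pos: [494.4, 134.1, 172.1]
tcp_rot: [180.0, 0.1, -10.7]
ft_force: [0.4, -0.2, 0.5]
finger_gap: 84.5
[494.51572326 133.75845471 172.29500026] [ 1.79966274e+02  3.66685872e-02 -1.07886652e+01]
```

View pics/w2.png

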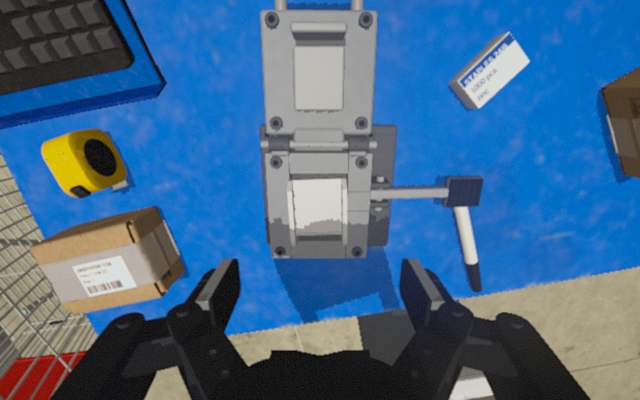

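View pics/s2.png

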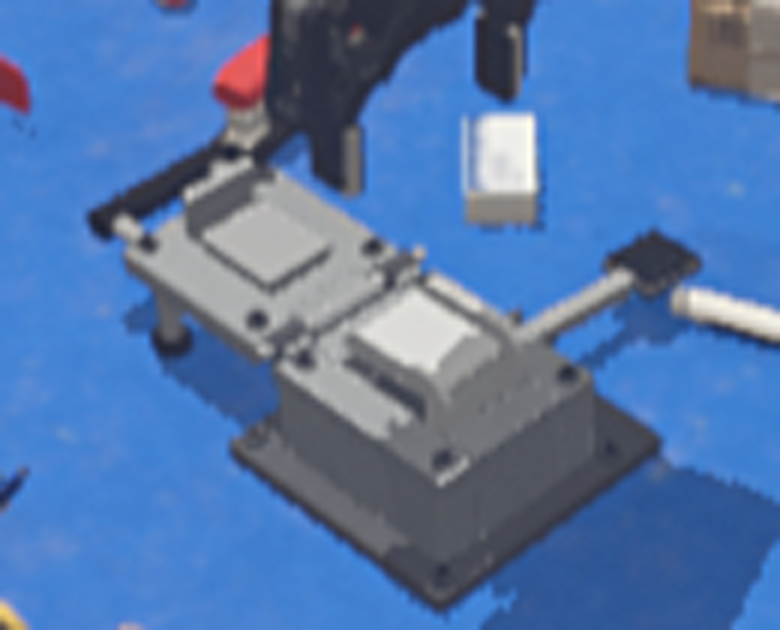

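```bash
python3 - <<'E'
from h import *
s=pickle.load(open("w2.pkl","rb"))
crop(s,255,140,140,130,5,"pics/w2a.png")
E
```

```text
(no output)
```

View pics/w2a.png

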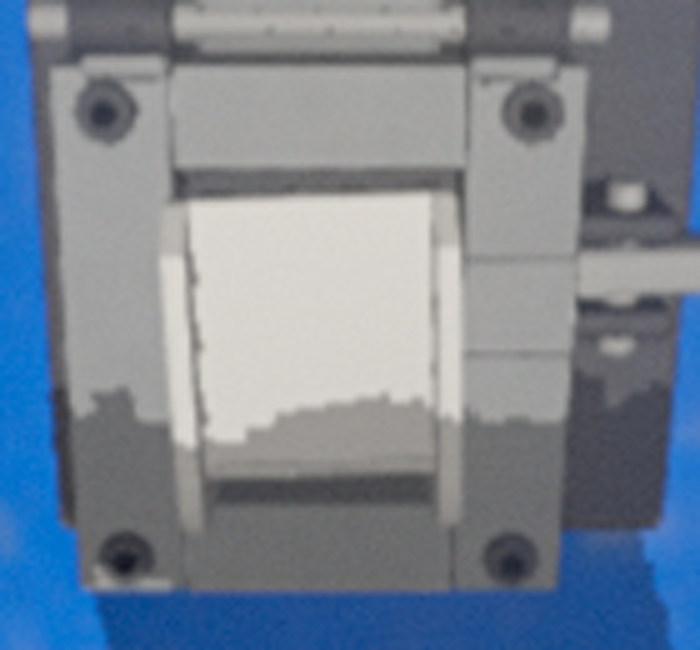

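```bash
python3 - <<'E'
from h import *
s=pickle.load(open("w2.pkl","rb"))
def u(x0,y0,k,p): return (np.array(p,float)+.5)/k-.5+[x0,y0]
def rep(n,P):print(n,P.mean(0),np.linalg.norm(np.roll(P,-1,0)-P,axis=1), np.degrees(np.arctan2(*(np.roll(P,-1,0)-P)[:,[1,0]].T)))
rep("block",plane(s,u(255,140,5,[(52,68),(80,590),(557,590),(588,68)]),62))
g=plane(s,u(255,140,5,[(162,205),(181,528),(460,524),(462,192)]),86.5);rep("ribs",g)
E
```

```text
block [487.12949074 137.08073512  62.        ] [104.14569264  95.5913318  104.17253479  94.83769419] [ 168.82675242 -100.76801908  -10.75863018   79.24977028]
ribs [491.62089631 136.67016965  86.5       ] [59.03103391 49.61878617 60.44822752 49.3433434 ] [170.43064867 -99.8538059   -9.29569849  81.7895303 ]
```

```bash
python3 - <<'E'
from h import *
s=pickle.load(open("w2.pkl","rb"))
def u(x0,y0,k,p): return (np.array(p,float)+.5)/k-.5+[x0,y0]
y=np.radians(-10.8);R=np.array([[np.cos(y),-np.sin(y)],[np.sin(y),np.cos(y)]]);c=np.array([487.1,137.0])
for n,p,z in [("plate far",[(190,198),(432,194)],76.5),("bend near",[(205,470),(435,470)],76.5),("rib near",[(181,528),(460,524)],86.5),("rib far",[(163,255),(462,245)],86.5),("cav far",[(172,168),(464,168)],62),("cav near",[(205,505),(435,505)],62),("rib outer",[(162,205),(462,205)],86.5)]:
    print(n,((plane(s,u(255,140,5,p),z)[:,:2]-c)@R).round(1).tolist())
print(s["extrinsics"][:3,3])
E
```

```text
plate far [[32.0, 22.2], [32.7, -19.3]]
bend near [[-19.0, 20.9], [-19.0, -21.1]]
rib near [[-25.8, 24.6], [-24.9, -25.0]]
rib far [[24.7, 26.0], [26.5, -23.7]]
cav far [[34.0, 26.7], [34.0, -26.1]]
cav near [[-33.2, 22.5], [-33.2, -22.6]]
rib outer [[33.2, 25.9], [33.3, -23.5]]
[575.5714453  119.51175861 314.47046874]
```

```bash
python3 -m creep '{"translation":[[-12.7,-2.2,20],[0,0,40],[0,0,20],[0,0,10],[0,0,0],[0,0,0]],"rotation":[[0,0,-0.012],[0,0,0],[0,0,0],[0,0,0],[0,0,0],[0,0,0]],"claw":[85,85,85,85,85,85]}' 40
```

```text
time: 6.9
tool_pos: [483.6, 138.9, 83.9]
tcp_rot: [-180.0, -0.1, -10.1]
ft_force: [0.6, -0.3, 0.4]
finger_gap: 85.3
```

```bash
python3 -m creep '{"translation":[[-1,0,11.5],[0,0,0],[0,0,0]],"rotation":[[0,0,0],[0,0,0],[0,0,0]],"claw":[62,56,54]}' 40
python3 - <<'E'
from bench import *
from h import *
s=snapshot("wrist");cv2.imwrite("pics/w3.png",s["frame"][:,:,::-1])
S=snapshot("side");crop(S,230,185,130,105,6,"pics/s3.png")
E
```

```text
time: 7.2
tool_pos: [481.7, 139.5, 71.3]
tcp_rot: [180.0, 0.0, -10.0]
ft_force: [-0.6, -0.1, -0.4]
finger_gap: 54.4
```

View pics/w3.png

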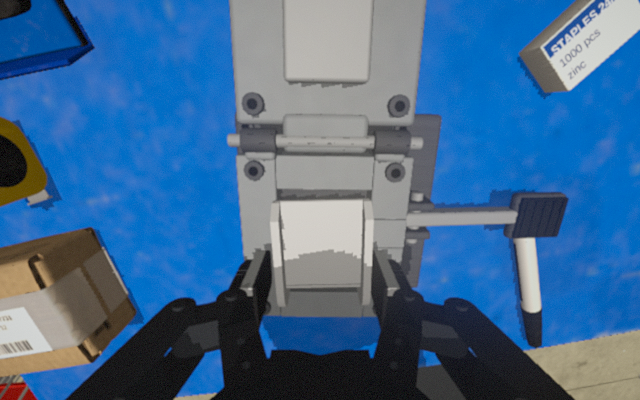

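View pics/s3.png

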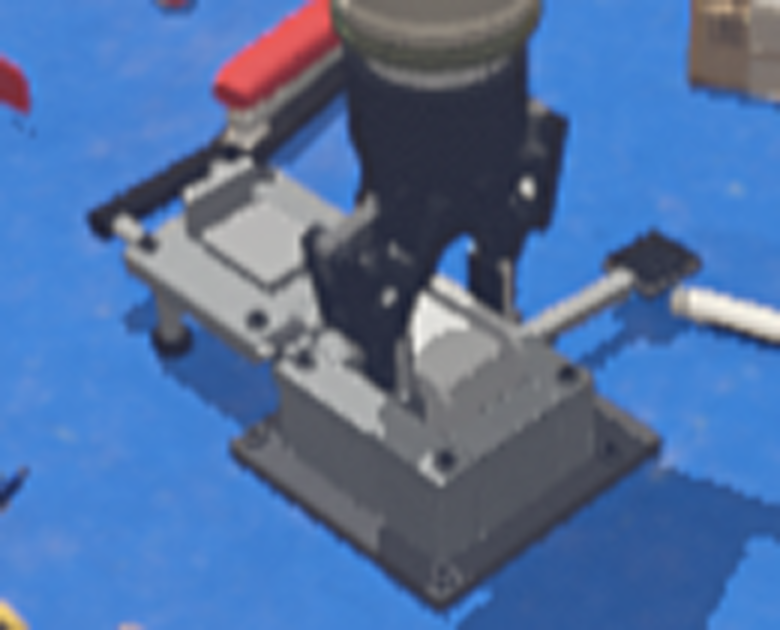

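```bash
python3 -m creep '{"translation":[[0.5,0.7,-1.5],[0,0,0],[0,0,0],[0,0,0],[0,0,0],[0,0,0]],"rotation":[[0,0,0],[0,0,0],[0,0,0],[0,0,0],[0,0,0],[0,0,0]],"claw":[54,50,48,46,46,46]}' 40
python3 -m creep '{"translation":[[0,0,-4],[0,0,-8],[0,0,-15],[0,0,-25],[0,0,-50],[0,0,-40],[0,0,0],[0,0,0]],"rotation":[[0,0,0],[0,0,0],[0,0,0],[0,0,0],[0,0,0],[0,0,0],[0,0,0],[0,0,0]],"claw":[44,44,44,44,44,44,44,44]}'
python3 - <<'E'
from bench import *
from h import *
s=snapshot("wrist");cv2.imwrite("pics/w4.png",s["frame"][:,:,::-1]);pickle.dump(s,open("w4.pkl","wb"))
st=sense();print(st["tool_pos"],st["tcp_rot"])
S=snapshot("side");crop(S,230,135,130,105,6,"pics/s4.png")
E
```

```text
time: 7.9
tool_pos: [482.5, 138.7, 73.5]
tcp_rot: [180.0, -0.0, -10.0]
ft_force: [-2.4, -1.3, 6.7]
finger_gap: 48.9
time: 8.7
tool_pos: [483.2, 139.0, 217.2]
tcp_rot: [-179.9, -0.2, -10.0]
ft_force: [-0.3, 0.2, -1.9]
finger_gap: 48.8
[482.08931066 138.75494454 215.20472169] [-1.79983279e+02 -3.74350258e-02 -1.00380659e+01]
```

View pics/w4.png

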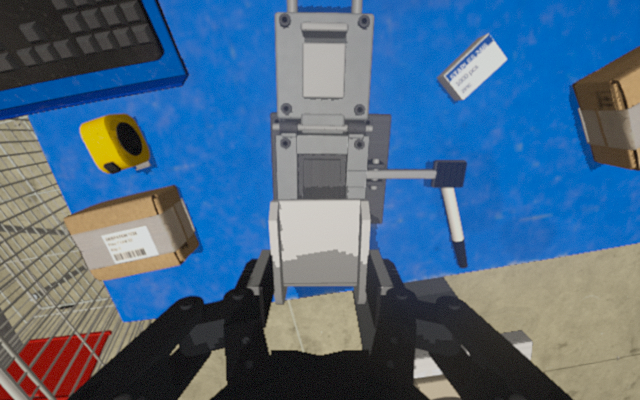

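View pics/s4.png

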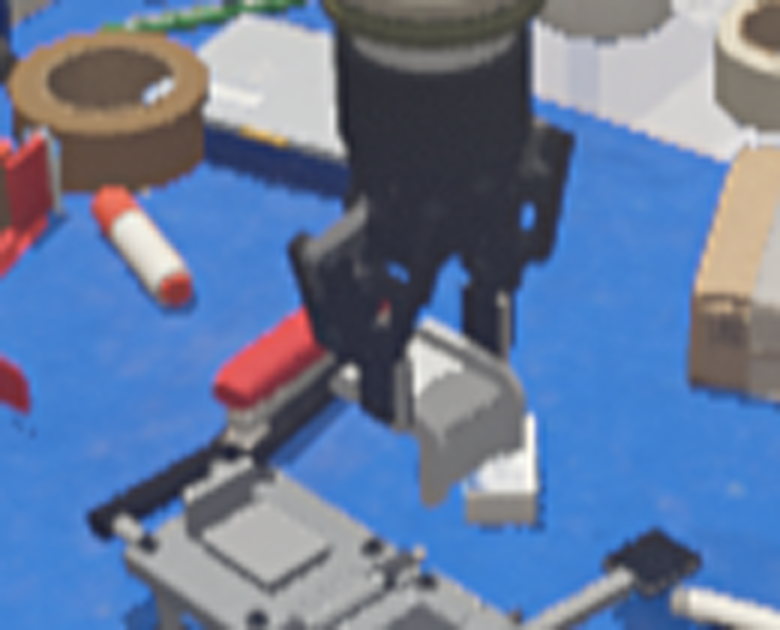

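```bash
python3 - <<'E'
from h import *
s=pickle.load(open("w4.pkl","rb"));crop(s,255,185,130,130,5,"pics/w4a.png")
E
```

```text
(no output)
```

View pics/w4a.png

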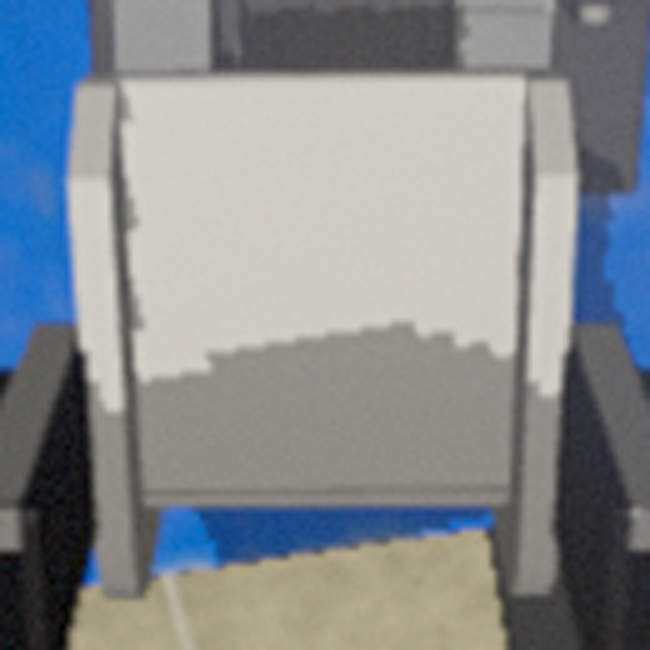

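```bash
python3 - <<'E'
from h import *
from scipy.spatial.transform import Rotation as Ro
s=pickle.load(open("w4.pkl","rb"))
tp=np.array([482.1,138.75,215.2]);R=Ro.from_euler("xyz",[180,0,-10.03],degrees=True).as_matrix()
def u(x0,y0,k,p): return (np.array(p,float)+.5)/k-.5+[x0,y0]
for n,p,z in [("plate far top x50",[(78,82),(570,78)],3.),("ribtop x43",[(68,176),(577,176)],13.),("bend x-3.5?",[(145,490),(508,490)],3.),("rib near",[(105,597),(555,597)],13)]:
    print(n,((plane(s,u(255,185,5,p),215.2+z)-tp)@R).round(1).tolist())
E
```

```text
plate far top x50 [[37.2, -26.8, -3.0], [37.6, 24.7, -3.0]]
ribtop x43 [[30.6, -26.5, -13.0], [30.6, 24.1, -13.0]]
bend x-3.5? [[-12.5, -21.9, -3.0], [-12.5, 20.2, -3.0]]
rib near [[-19.7, -25.4, -13.0], [-19.7, 24.6, -13.0]]
```

```bash
python3 -m creep '{"translation":[[0,30,0],[0,46,0],[0,46,0],[0,46,0],[0,46,0],[0,46,0],[0,46,0],[0,46,0],[0,46,0],[3,46,0]],"rotation":[[0,0,0],[0,0,0],[0,0,0],[0,0,0],[0,0,0],[0,0,0],[0,0,0],[0,0,0],[0,0,0],[0,0,0]],"claw":[44,44,44,44,44,44,44,44,44,44]}'
python3 -m creep '{"translation":[[0,16,0],[0,0,0],[0,0,0],[0,0,0],[0,0,15],[0,0,15],[0,0,0]],"rotation":[[0,0,-0.1],[0,0,-0.14],[0,0,-0.14],[0,0,-0.1],[0,0,-0.061],[0,0,0],[0,0,0]],"claw":[44,44,44,44,44,44,44]}'
python3 - <<'E'
from bench import *
from h import *
s=snapshot("wrist");cv2.imwrite("pics/w5.png",s["frame"][:,:,::-1]);pickle.dump(s,open("w5.pkl","wb"))
st=sense();print(st["tool_pos"],st["tcp_rot"])
E
```

```text
time: 9.8
tool_pos: [406.0, -300.0, 212.9]
tcp_rot: [-179.9, 0.2, -10.1]
ft_force: [1.8, -0.8, -2.1]
finger_gap: 48.9
time: 10.5
tool_pos: [403.0, -312.9, 180.5]
tcp_rot: [-179.6, 0.2, 20.8]
ft_force: [-0.9, 0.6, -1.5]
finger_gap: 48.7
[ 403.49558964 -313.4275318   182.04464342] [-1.79725765e+02  1.34323670e-01  2.08556558e+01]
```

View pics/w5.png

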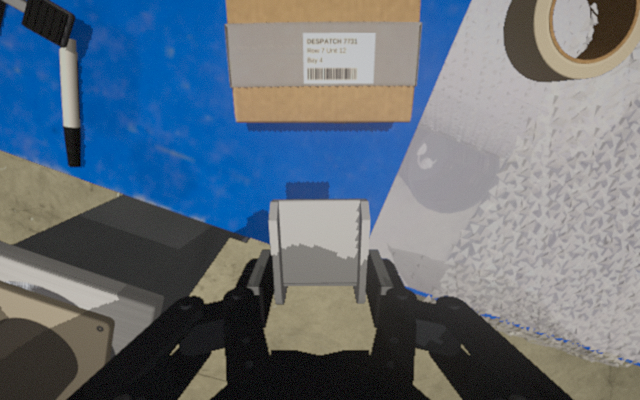

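```bash
python3 - <<'E'
from h import *
s=pickle.load(open("w5.pkl","rb"));crop(s,220,75,205,65,3.9,"pics/w5a.png")
E
```

```text
(no output)
```

View pics/w5a.png

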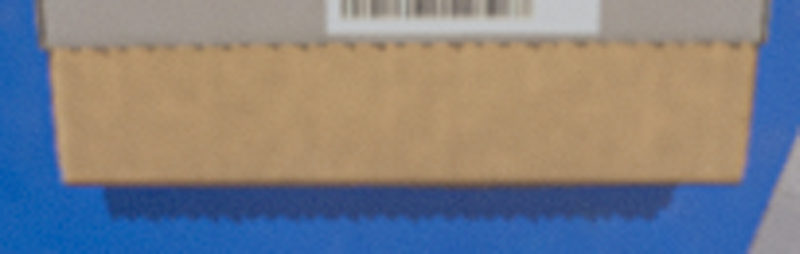

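```bash
python3 - <<'E'
from h import *
s=pickle.load(open("w5.pkl","rb"))
def u(x0,y0,k,p): return (np.array(p,float)+.5)/k-.5+[x0,y0]
p=u(220,75,3.9,[(64,184),(743,184)])
for z in (50,56,60,65):
    P=plane(s,p,z);D=P[0]-P[1];print(z,P.round(1).tolist(),np.linalg.norm(D),np.degrees(np.arctan2(D[1],D[0]))-90,P.mean(0))
d=pickle.load(open("d0.pkl","rb"));T=d["top"];S=d["side"]
ct=u(345,170,8,[(165,440),(507,295)]);cs=u(335,150,9,[(405,355),(445,115)])
print(tri(T,ct,s,p));print(tri(S,cs,s,p));print(s["extrinsics"])
E
```

```text
50 [[440.7, -214.2, 50.0], [498.2, -364.9, 50.0]] 161.27186951353613 20.87076688497983 [ 469.47055378 -289.55949088   50.        ]
56 [[441.6, -215.7, 56.0], [497.8, -363.1, 56.0]] 157.722526399223 20.8707668849798 [ 469.71934288 -289.43181021   56.        ]
60 [[442.2, -216.8, 60.0], [497.6, -361.9, 60.0]] 155.35629765634764 20.870766884979815 [ 469.88520229 -289.34668976   60.        ]
65 [[442.9, -218.0, 65.0], [497.2, -360.4, 65.0]] 152.39851172775334 20.8707668849798 [ 470.09252654 -289.2402892    65.        ]
[[ 440.56180404 -216.15736987   55.5903024     2.25509286]
 [ 497.55965599 -363.73816869   53.59141985    0.83393147]]
[[ 440.56455436 -216.57991574   57.07358536    2.67979014]
 [ 498.03675856 -362.39257195   57.83394296    0.76616379]]
[[ 3.55728991e-01  8.83869464e-01  3.03696650e-01  4.80774810e+02]
 [-9.34567245e-01  3.38640836e-01  1.09116678e-01 -2.83758051e+02]
 [-6.39918797e-03 -3.22640908e-01  9.46499813e-01  3.22622619e+02]
 [ 0.00000000e+00  0.00000000e+00  0.00000000e+00  1.00000000e+00]]
```

```bash
python3 -m creep '{"translation":[[25,2,0],[35,0,0],[17,0,0],[0,0,30],[0,0,25],[0,0,15],[0,0,10],[0,0,0],[0,0,0],[0,0,0]],"rotation":[[0,0,0],[0,0,0],[0,0,0],[0,0,0],[0,0,0],[0,0,0],[0,0,0],[0,0,0],[0,0,0],[0,0,0]],"claw":[44,44,44,44,44,44,44,44,44,44]}'
cat > look.py <<'E'
import sys
from bench import *
from h import *
n=sys.argv[1]
s=snapshot("wrist");cv2.imwrite(f"pics/w{n}.png",s["frame"][:,:,::-1]);pickle.dump(s,open(f"w{n}.pkl","wb"))
S=snapshot("side");crop(S,325,120,90,90,7,f"pics/s{n}.png");pickle.dump(S,open(f"s{n}.pkl","wb"))
st=sense();print(st["time"],st["tool_pos"],st["tcp_rot"],st["ft_force"])
E
python3 look.py 6
```

```text
time: 11.55
tool_pos: [478.3, -289.8, 106.4]
tcp_rot: [179.9, -0.1, 20.9]
ft_force: [-0.3, 0.2, -0.9]
finger_gap: 48.9
11.65 [ 478.18538873 -289.67141732  106.15380887] [ 1.79893791e+02 -6.85364502e-02  2.09492798e+01] [-0.0468681   0.1589641  -0.65760111]
```

View pics/w6.png

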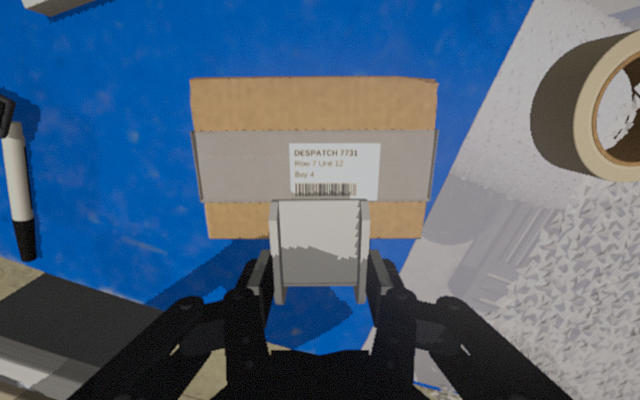

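View pics/s6.png

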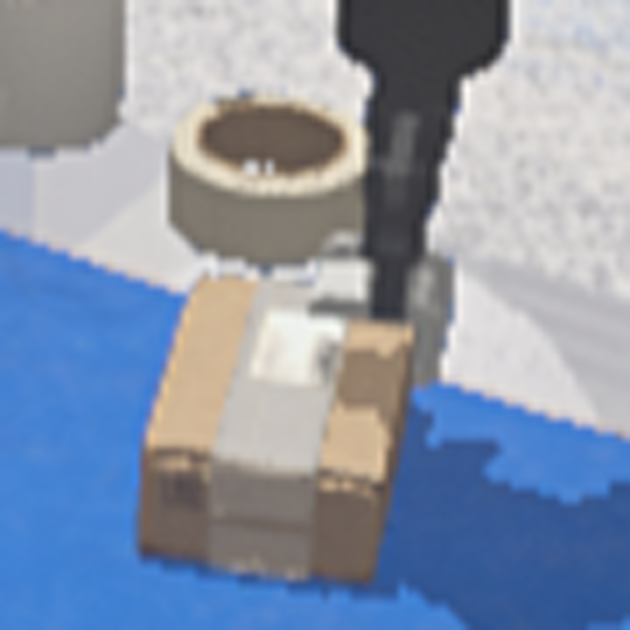

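```bash
python3 - <<'E'
from h import *
from scipy.spatial.transform import Rotation as Ro
s=pickle.load(open("w6.pkl","rb"));crop(s,180,60,270,190,2.9,"pics/w6a.png")
E
```

```text
(no output)
```

View pics/w6a.png

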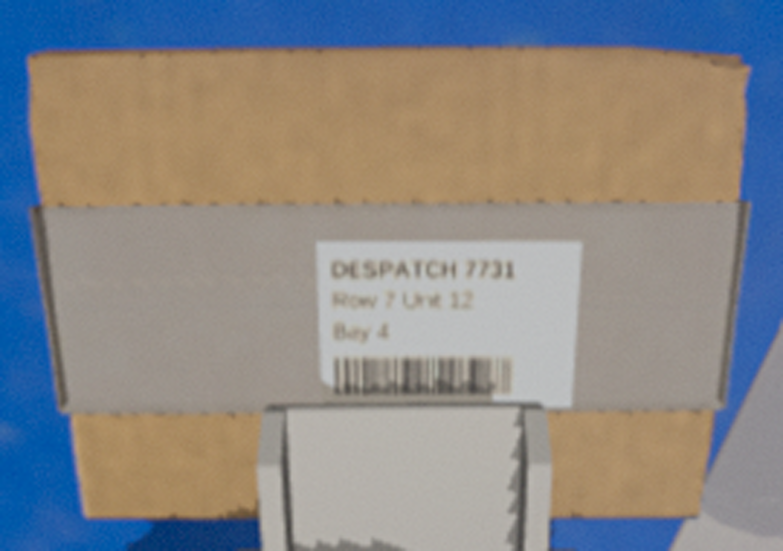

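```bash
python3 - <<'E'
from h import *
from scipy.spatial.transform import Rotation as Ro
s=pickle.load(open("w6.pkl","rb"))
tp=np.array([478.2,-289.7,106.2]);R=Ro.from_euler("xyz",[179.9,-.07,20.95],degrees=True).as_matrix()
def u(x0,y0,k,p): return (np.array(p,float)+.5)/k-.5+[x0,y0]
p=u(180,60,2.9,[(86,519),(700,519),(748,62),(31,56)])
w5=pickle.load(open("w5.pkl","rb"));p5=u(220,75,3.9,[(64,184),(743,184)])
print(tri(w5,p5,s,p[:2]))
for z in (50,57,65):
    P=plane(s,p,z);print(z,((P-tp)@R).round(1).tolist(), np.linalg.norm(np.roll(P,-1,0)-P,axis=1).round(1))
E
```

```text
[[ 4.42300307e+02 -2.16910700e+02  6.06117908e+01  2.06755368e-02]
 [ 4.97504543e+02 -3.61743295e+02  6.04989380e+01  8.21124884e-02]]
50 [[-12.6, -85.4, 56.0], [-12.8, 78.2, 56.3], [100.0, 76.7, 56.5], [101.4, -84.3, 56.2]] [163.6 112.8 161.  114. ]
57 [[-9.3, -82.4, 49.0], [-9.5, 75.4, 49.3], [99.4, 74.0, 49.5], [100.7, -81.3, 49.2]] [157.9 108.9 155.3 110. ]
65 [[-5.5, -79.0, 41.1], [-5.6, 72.3, 41.3], [98.7, 70.9, 41.4], [100.0, -77.9, 41.2]] [151.3 104.3 148.8 105.4]
```

```bash
python3 -m creep '{"translation":[[-1,-2.5,0],[0,0,15],[0,0,10],[0,0,5],[0,0,0],[0,0,0],[0,0,0]],"rotation":[[0,0,0],[0,0,0],[0,0,0],[0,0,0],[0,0,0],[0,0,0],[0,0,0]],"claw":[44,44,44,44,44,44,44]}'
python3 look.py 7
```

```text
time: 12.35
tool_pos: [476.0, -287.3, 75.2]
tcp_rot: [180.0, -0.0, 21.0]
ft_force: [-0.5, 0.2, -0.5]
finger_gap: 48.5
12.45 [ 476.05164066 -287.38828723   75.36476414] [ 1.79951448e+02 -3.21092904e-02  2.09576917e+01] [ 0.07942552 -0.48330648 -1.85119381]
```

View pics/w7.png

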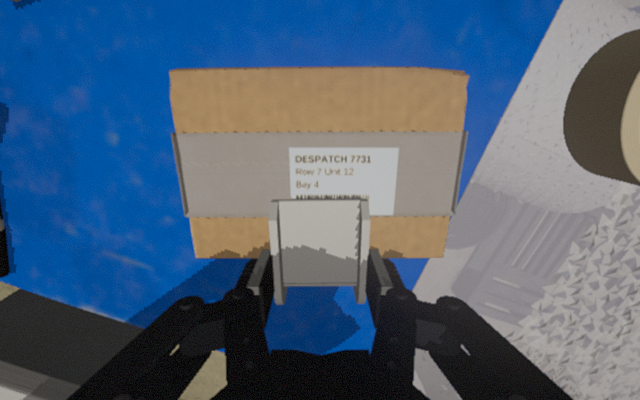

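View pics/s7.png

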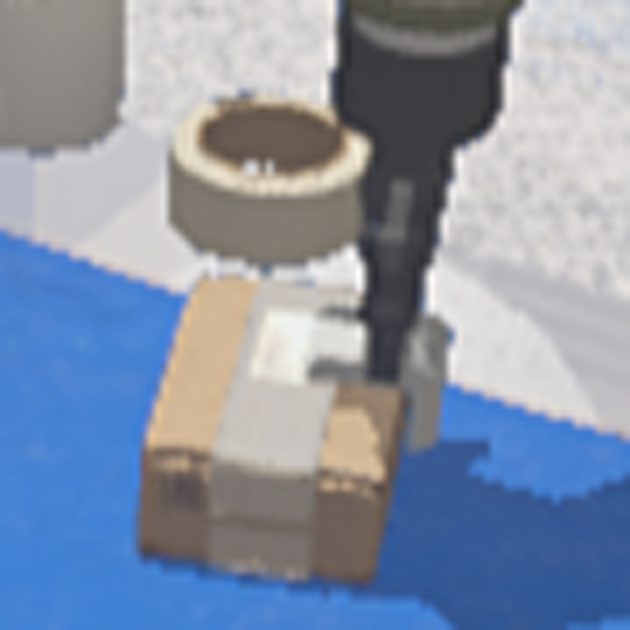

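```bash
python3 - <<'E'
from h import *
s=pickle.load(open("w7.pkl","rb"));crop(s,180,230,280,50,2.8,"pics/w7a.png")
E
python3 -m creep '{"translation":[[0,0,2],[0,0,2],[0,0,1],[0,0,1],[0,0,0]],"rotation":[[0,0,0],[0,0,0],[0,0,0],[0,0,0],[0,0,0]],"claw":[44,44,44,44,44]}'
```

```text
time: 12.95
tool_pos: [475.5, -287.0, 68.5]
tcp_rot: [-180.0, 0.0, 21.0]
ft_force: [0.3, 0.6, -1.2]
finger_gap: 49.0
```

View pics/w7a.png

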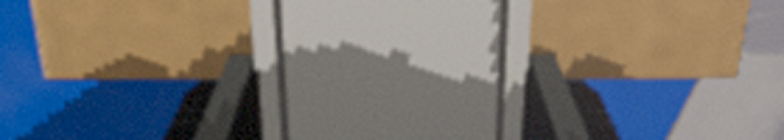

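```bash
python3 - <<'E'
from h import *
from scipy.spatial.transform import Rotation as Ro
s=pickle.load(open("w7.pkl","rb"));w5=pickle.load(open("w5.pkl","rb"))
tp=np.array([476.05,-287.39,75.36]);R=Ro.from_euler("xyz",[179.95,-.03,20.96],degrees=True).as_matrix()
def u(x0,y0,k,p): return (np.array(p,float)+.5)/k-.5+[x0,y0]
p=u(180,230,2.8,[(44,78),(742,77)]);p5=u(220,75,3.9,[(64,184),(743,184)])
print(tri(w5,p5,s,p))
for z in (57,60,65):
    P=plane(s,p,z);print(z,((P-tp)@R).round(1).tolist(),np.linalg.norm(P[0]-P[1]))
E
python3 -m creep '{"translation":[[0,0,1],[0,0,0],[0,0,0]],"rotation":[[0,0,0],[0,0,0],[0,0,0]],"claw":[44,44,44]}'
python3 -m creep '{"translation":[[0,0,1],[0,0,0],[0,0,0]],"rotation":[[0,0,0],[0,0,0],[0,0,0]],"claw":[44,44,44]}'
```

```text
[[ 442.20442479 -216.46024817   60.0049733     0.5936345 ]
 [ 497.94087259 -362.50611015   59.44694044    1.04257113]]
57 [[-7.9, -80.2, 18.3], [-7.7, 79.7, 18.4]] 159.87121678984468
60 [[-6.2, -78.7, 15.3], [-6.0, 78.2, 15.4]] 156.88601450654025
65 [[-3.4, -76.2, 10.3], [-3.2, 75.7, 10.4]] 151.9106773676996
time: 13.25
tool_pos: [475.7, -287.1, 67.8]
tcp_rot: [180.0, 0.0, 21.0]
ft_force: [-0.6, -0.7, -0.5]
finger_gap: 48.9
time: 13.55
tool_pos: [475.6, -287.1, 66.7]
tcp_rot: [-180.0, 0.0, 21.0]
ft_force: [0.3, 0.2, -2.1]
finger_gap: 49.1
```

```bash
for i in 1; do :; done
python3 -m creep '{"translation":[[0,0,1],[0,0,0],[0,0,0]],"rotation":[[0,0,0],[0,0,0],[0,0,0]],"claw":[44,44,44]}'
python3 -m creep '{"translation":[[0,0,1],[0,0,0],[0,0,0]],"rotation":[[0,0,0],[0,0,0],[0,0,0]],"claw":[44,44,44]}'
python3 -m creep '{"translation":[[0,0,0.7],[0,0,0],[0,0,0]],"rotation":[[0,0,0],[0,0,0],[0,0,0]],"claw":[44,44,44]}'
```

```text
time: 13.85
tool_pos: [475.6, -287.1, 65.7]
tcp_rot: [-180.0, 0.0, 21.0]
ft_force: [-0.7, -0.4, -1.2]
finger_gap: 48.5
time: 14.15
tool_pos: [475.8, -287.2, 65.3]
tcp_rot: [180.0, -0.0, 21.0]
ft_force: [-2.2, 2.6, 5.3]
finger_gap: 48.6
time: 14.45
tool_pos: [475.8, -287.2, 65.3]
tcp_rot: [180.0, -0.0, 21.0]
ft_force: [-5.5, 3.0, 11.9]
finger_gap: 48.8
```

```bash
python3 -m creep '{"translation":[[0,0,-2.4],[0,0,0],[0,0,0],[0,0,0]],"rotation":[[0,0,0],[0,0,0],[0,0,0],[0,0,0]],"claw":[44,44,44,44]}'
python3 -m creep '{"translation":[[1,0,0],[0,0,0],[0,0,0]],"rotation":[[0,0,0],[0,0,0],[0,0,0]],"claw":[44,44,44]}'
python3 -m creep '{"translation":[[1,0,0],[0,0,0],[0,0,0]],"rotation":[[0,0,0],[0,0,0],[0,0,0]],"claw":[44,44,44]}'
```

```text
time: 14.85
tool_pos: [475.5, -287.0, 66.1]
tcp_rot: [-180.0, 0.0, 21.0]
ft_force: [0.1, 0.2, -1.3]
finger_gap: 48.8
time: 15.15
tool_pos: [476.6, -286.7, 66.4]
tcp_rot: [-180.0, 0.0, 21.0]
ft_force: [-0.2, 0.3, -0.3]
finger_gap: 48.7
time: 15.45
tool_pos: [477.6, -286.4, 66.5]
tcp_rot: [180.0, -0.0, 21.0]
ft_force: [-1.0, -0.0, -1.8]
finger_gap: 48.6
```

```bash
python3 -m creep '{"translation":[[0.5,0,0],[0,0,0],[0,0,0]],"rotation":[[0,0,0],[0,0,0],[0,0,0]],"claw":[44,44,44]}'
python3 -m creep '{"translation":[[0.5,0,0],[0,0,0],[0,0,0]],"rotation":[[0,0,0],[0,0,0],[0,0,0]],"claw":[44,44,44]}'
python3 - <<'E'
from bench import *
print([sense()["ft_force"].round(1).tolist()])
E
```

```text
time: 15.75
tool_pos: [478.0, -286.2, 66.5]
tcp_rot: [180.0, -0.0, 21.0]
ft_force: [-0.1, 0.1, -1.3]
finger_gap: 48.6
time: 16.05
tool_pos: [478.5, -286.0, 66.5]
tcp_rot: [-180.0, -0.0, 21.0]
ft_force: [0.8, -0.1, -1.5]
finger_gap: 49.0
[[0.8, -0.1, -1.5]]
```

```bash
python3 -m creep '{"translation":[[0.5,0,0],[0,0,0],[0,0,0]],"rotation":[[0,0,0],[0,0,0],[0,0,0]],"claw":[44,44,44]}'
python3 -m creep '{"translation":[[0.5,0,0],[0,0,0],[0,0,0]],"rotation":[[0,0,0],[0,0,0],[0,0,0]],"claw":[44,44,44]}'
python3 -m creep '{"translation":[[0.5,0,0],[0,0,0],[0,0,0]],"rotation":[[0,0,0],[0,0,0],[0,0,0]],"claw":[44,44,44]}'
```

```text
time: 16.35
tool_pos: [478.8, -285.9, 66.5]
tcp_rot: [-180.0, 0.0, 21.0]
ft_force: [-1.2, -0.6, -1.6]
finger_gap: 48.8
time: 16.65
tool_pos: [478.9, -285.8, 66.4]
tcp_rot: [-180.0, 0.0, 20.9]
ft_force: [-4.2, -2.2, 0.9]
finger_gap: 49.0
time: 16.95
tool_pos: [479.1, -285.8, 66.4]
tcp_rot: [-180.0, 0.1, 20.9]
ft_force: [-5.5, -2.8, 1.6]
finger_gap: 49.0
```

```bash
python3 -m creep '{"translation":[[-0.9,0,0],[0,0,0],[0,0,0.6],[0,0,0.6],[0,0,0],[0,0,0]],"rotation":[[0,0,0],[0,0,0],[0,0,0],[0,0,0],[0,0,0],[0,0,0]],"claw":[44,44,44,44,44,44]}'
python3 look.py 8
```

```text
time: 17.55
tool_pos: [478.9, -286.0, 65.5]
tcp_rot: [180.0, 0.0, 21.0]
ft_force: [-5.9, -2.0, 2.5]
finger_gap: 48.9
17.65 [ 478.96111069 -285.95971375   65.49557132] [1.79988190e+02 1.47795662e-02 2.09601252e+01] [-5.2999166  -1.39327122  2.20973419]
```

View pics/w8.png

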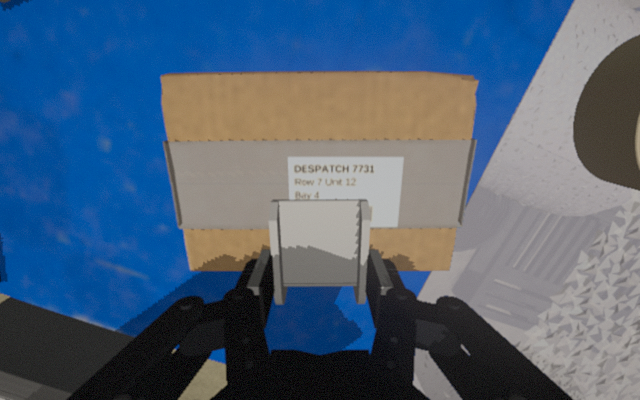

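View pics/s8.png

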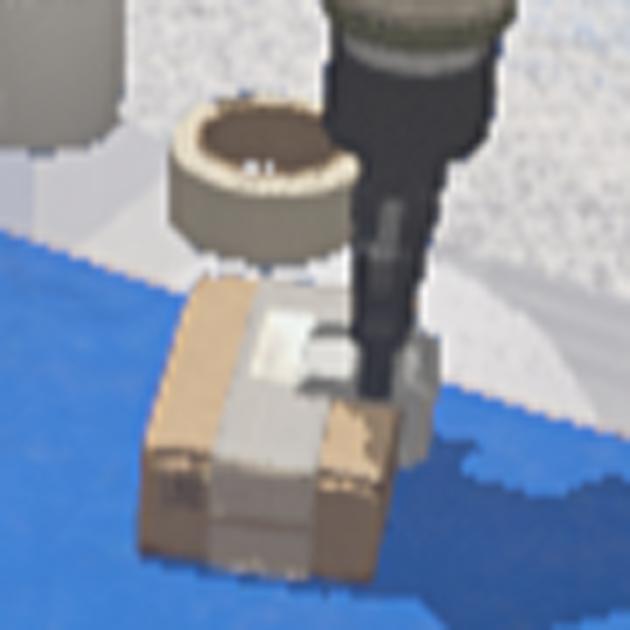

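```bash
python3 -m creep '{"translation":[[-0.4,0,0],[0,0,0],[0,0,0]],"rotation":[[0,0,0],[0,0,0],[0,0,0]],"claw":[44,44,44]}'
python3 - <<'E'
from h import *
a=pickle.load(open("s6.pkl","rb"))["frame"];b=pickle.load(open("s8.pkl","rb"))["frame"];o=pickle.load(open("d0.pkl","rb"))["side"]["frame"]
for n,x in (("o",o),("6",a),("8",b)):
    for r in ((340,185,30,22),):
        t=cv2.cvtColor(o,7)[195-12:205,340:366]; 
        g=cv2.cvtColor(x,7).astype(np.float32); g0=cv2.cvtColor(o,7).astype(np.float32)
        x0,y0,x1,y1=340,160,366,205
        print(n,cv2.phaseCorrelate(g0[y0:y1,x0:x1],g[y0:y1,x0:x1],cv2.createHanningWindow((x1-x0,y1-y0),cv2.CV_32F)))
E
```

```text
time: 17.95
tool_pos: [478.9, -286.0, 65.4]
tcp_rot: [180.0, -0.0, 21.0]
ft_force: [-2.4, -1.5, 1.3]
finger_gap: 49.0
o ((0.5, 0.5), 1.0)
6 ((0.4995812794063248, 0.46202281568155), 0.9920446576404964)
8 ((0.4643649122877118, 0.4650574176678255), 0.9924307446420929)
```

```bash
python3 -m creep '{"translation":[[0,0,0],[0,0,0],[0,0,0],[0,0,0],[0,0,0]],"rotation":[[0,0,0],[0,0,0],[0,0,0],[0,0,0],[0,0,0]],"claw":[50,54,58,62,62]}'
python3 -m creep '{"translation":[[0,0,-5],[0,0,-15],[0,0,-30],[0,0,-45],[0,0,-45],[0,0,0],[0,0,0]],"rotation":[[0,0,0],[0,0,0],[0,0,0],[0,0,0],[0,0,0],[0,0,0],[0,0,0]],"claw":[66,66,66,66,66,66,66]}'
python3 look.py 9
```

```text
time: 18.45
tool_pos: [478.8, -285.9, 65.3]
tcp_rot: [180.0, -0.0, 21.0]
ft_force: [0.2, 1.1, -0.1]
finger_gap: 62.0
time: 19.15
tool_pos: [479.9, -286.8, 208.7]
tcp_rot: [179.7, -0.2, 21.0]
ft_force: [-0.3, 0.5, -0.6]
finger_gap: 65.7
19.25 [ 478.33514497 -285.7338932   205.11092889] [-1.79974308e+02  1.57727026e-02  2.09579892e+01] [ 0.19049948 -0.65262104 -0.19007431]
```

View pics/w9.png

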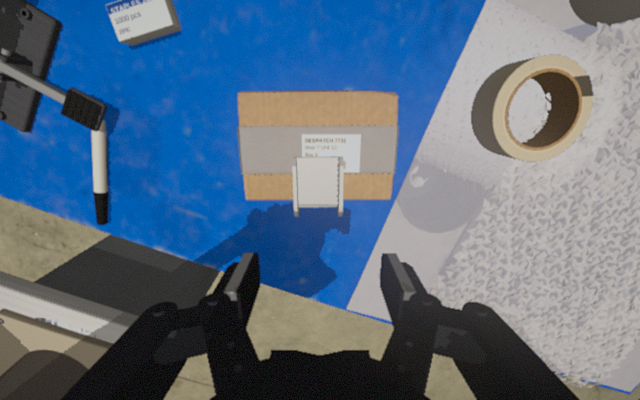

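View pics/s9.png

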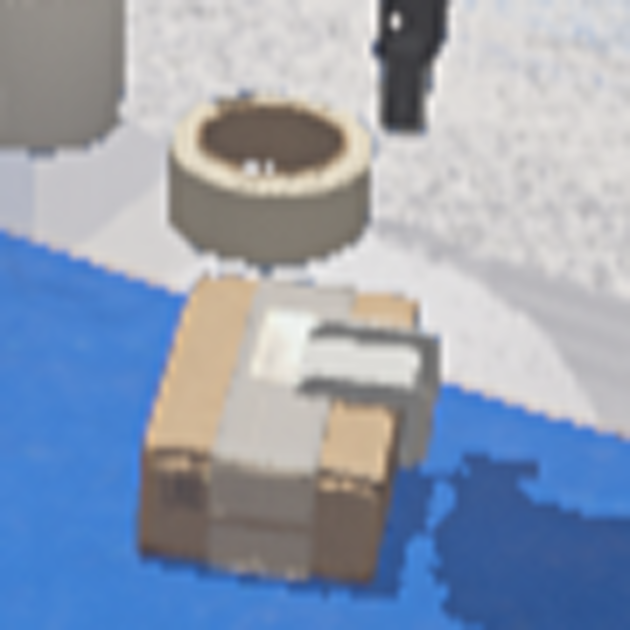

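```bash
python3 - <<'E'
from h import *
s=pickle.load(open("w9.pkl","rb"));crop(s,230,85,180,140,4.4,"pics/w9a.png")
E
```

```text
(no output)
```

View pics/w9a.png

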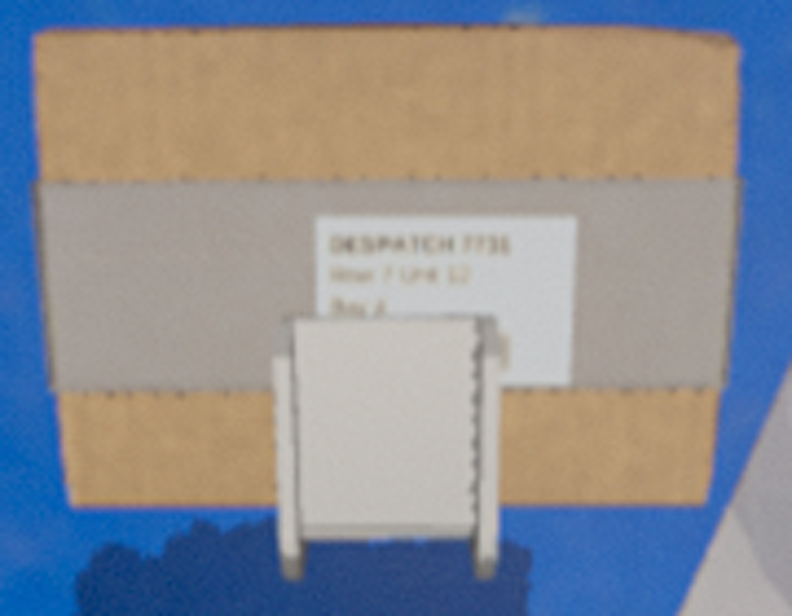

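```bash
python3 - <<'E'
from h import *
S=pickle.load(open("s9.pkl","rb"));crop(S,362,158,32,48,14,"pics/s9a.png")
E
```

```text
(no output)
```

View pics/s9a.png

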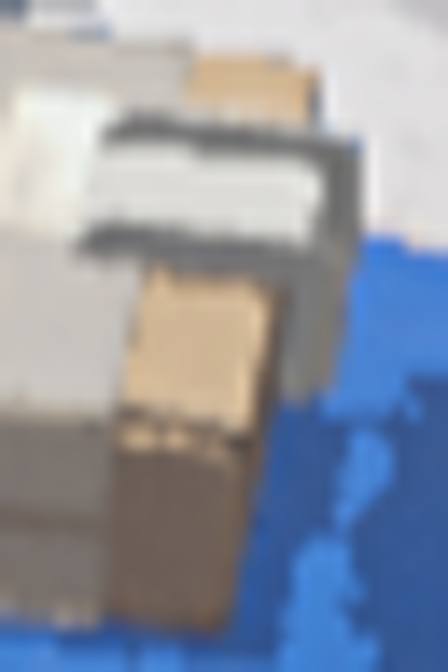

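```bash
python3 -m creep '{"translation":[[-40,-20,0],[-40,-30,0],[-15,-30,0],[0,0,0],[0,0,0],[0,0,0],[0,0,0],[0,0,0],[0,0,0]],"rotation":[[0,0,0],[0,0,0],[0,0,0],[-0.14,0,0],[-0.14,0,0],[-0.14,0,0],[-0.14,0,0],[-0.14,0,0],[0,0,0]],"claw":[66,66,66,66,66,66,66,66,66]}'
python3 look.py 10
```

```text
time: 20.15
tool_pos: [359.1, -242.2, 198.7]
tcp_rot: [140.0, 0.4, 21.3]
ft_force: [-0.1, 1.3, -1.1]
finger_gap: 66.3
20.25 [ 361.14306063 -243.89182779  203.71916773] [1.40126735e+02 1.09238991e-01 2.11448529e+01] [0.69328095 0.82216897 0.49307403]
```

View pics/w10.png

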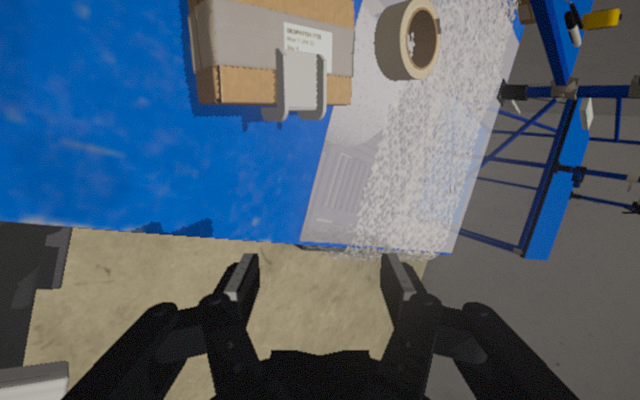

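```bash
python3 -m creep '{"translation":[[0,0,30],[0,-30,30],[5,-40,30],[0,0,0],[0,0,0],[0,0,0]],"rotation":[[-0.12,0,0],[-0.12,0,0],[0,0,0],[0,0,0],[0,0,0],[0,0,0]],"claw":[66,66,66,66,66,66]}'
python3 look.py 11
python3 - <<'E'
from h import *
s=pickle.load(open("w11.pkl","rb"));crop(s,170,0,260,190,3,"pics/w11a.png")
E
```

```text
time: 20.85
tool_pos: [396.8, -264.7, 117.5]
tcp_rot: [129.4, 0.9, 19.1]
ft_force: [-0.0, -0.9, 0.7]
finger_gap: 66.1
20.95 [ 397.31085102 -264.42367562  118.41018163] [129.33748439   0.76756167  19.11620893] [-0.52832079  0.08691871  0.85503523]
```

View pics/w11a.png

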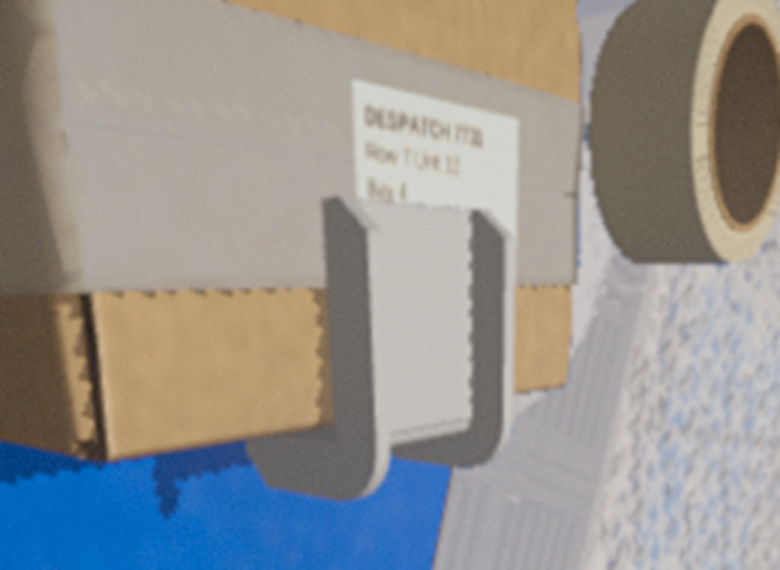

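```bash
python3 - <<'E'
from h import *
s=pickle.load(open("w11.pkl","rb"))
y=np.radians(20.95);R=np.array([[np.cos(y),-np.sin(y),0],[np.sin(y),np.cos(y),0],[0,0,1]])
o=np.array([467.2,-290.45,64.8])
E=s["extrinsics"];print("cam in guard frame",(E[:3,3]-o)@R)
for q in [(0,25,0),(0,25,-32),(-13.5,25,-32),(-3.5,25,-32),(-13,25,13.5),(43,25,13.5),(50,25,3.5),(0,80,-5),(0,-80,-5)]:
    p=proj(s,o+R@np.array(q))[0]; print(q,((p-[170,0]+.5)*3-.5).round(0))
# foot pixel -> guard frame x at height -32
def u(x0,y0,k,p): return (np.array(p,float)+.5)/k-.5+[x0,y0]
P=plane(s,u(170,0,3,[(250,443),(262,487)]),64.8-32);print((P-o)@R)
# vertical carton corner top & silhouette
for z in (55,60,65):
  P=plane(s,u(170,0,3,[(105,460),(566,387)]),z);print(z,((P-o)@R).round(1).tolist())
E
```

```text
cam in guard frame [ 31.18711461 156.99772176 141.81851845]
(0, 25, 0) [336. 441.]
(0, 25, -32) [246. 428.]
(-13.5, 25, -32) [251. 482.]
(-3.5, 25, -32) [247. 442.]
(-13, 25, 13.5) [382. 506.]
(43, 25, 13.5) [372. 229.]
(50, 25, 3.5) [335. 195.]
(0, 80, -5) [ 96. 479.]
(0, -80, -5) [568. 395.]
[[ -3.7653028   24.19248705 -32.        ]
 [-15.31801793  21.62676594 -32.        ]]
55 [[2.2, 75.1, -9.8], [1.7, -86.5, -9.8]]
60 [[3.1, 77.8, -4.8], [2.7, -78.5, -4.8]]
65 [[4.1, 80.5, 0.2], [3.7, -70.4, 0.2]]
```

```bash
python3 -m creep '{"translation":[[-33,0,0],[0,0,0],[0,0,0]],"rotation":[[0,0.1,0],[0,0,0],[0,0,0]],"claw":[66,66,66]}'
python3 look.py 12
python3 - <<'E'
from h import *
s=pickle.load(open("w12.pkl","rb"));cv2.imwrite("pics/w12b.png",s["frame"][:,:,::-1])
crop(s,170,0,260,190,3,"pics/w12a.png")
y=np.radians(20.95);R=np.array([[np.cos(y),-np.sin(y),0],[np.sin(y),np.cos(y),0],[0,0,1]])
o=np.array([467.2,-290.45,64.8])
print((s["extrinsics"][:3,3]-o)@R)
E
```

```text
time: 21.25
tool_pos: [412.1, -278.7, 123.7]
tcp_rot: [130.3, -1.2, 21.6]
ft_force: [-0.2, 0.1, -0.4]
finger_gap: 65.7
21.35 [ 411.47181748 -277.74520209  121.5943903 ] [130.45254679  -1.037515    21.70077976] [-0.43819057 -0.45781606  0.05151219]
[ 32.17948447 140.74803438 152.70327783]
```

View pics/w12a.png

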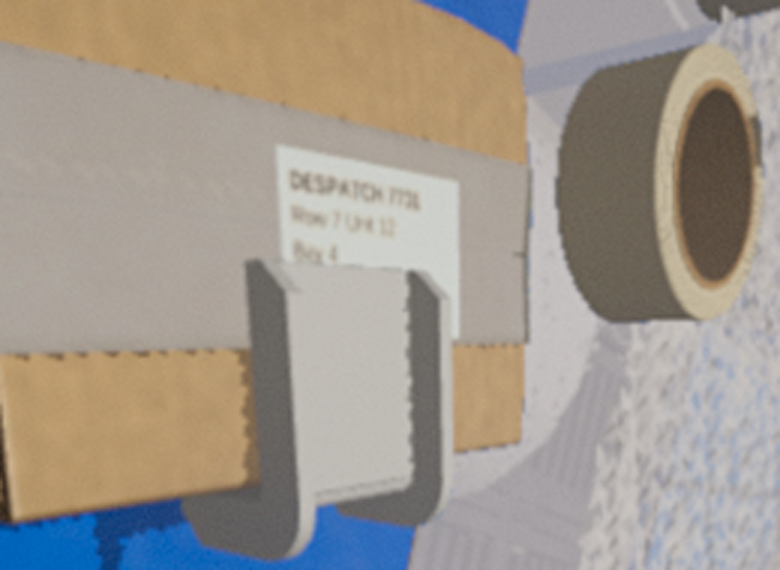

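```bash
python3 -m creep '{"translation":[[0,0,-30],[0,0,-30],[0,0,0],[0,0,0],[0,0,0],[0,0,0]],"rotation":[[0,0,0],[0,0,0],[0,0,0],[0,0,0],[0,0,0],[0,0,0]],"claw":[66,66,66,66,66,66]}'
python3 - <<'E'
from bench import *
from h import *
S=snapshot("side");cv2.imwrite("pics/fin.png",S["frame"][:,:,::-1]);crop(S,240,140,160,130,5,"pics/fina.png")
E
```

```text
time: 21.95
tool_pos: [400.3, -235.7, 159.7]
tcp_rot: [130.7, -0.6, 21.5]
ft_force: [-0.3, -0.3, -0.2]
finger_gap: 66.3
```

View pics/fina.png

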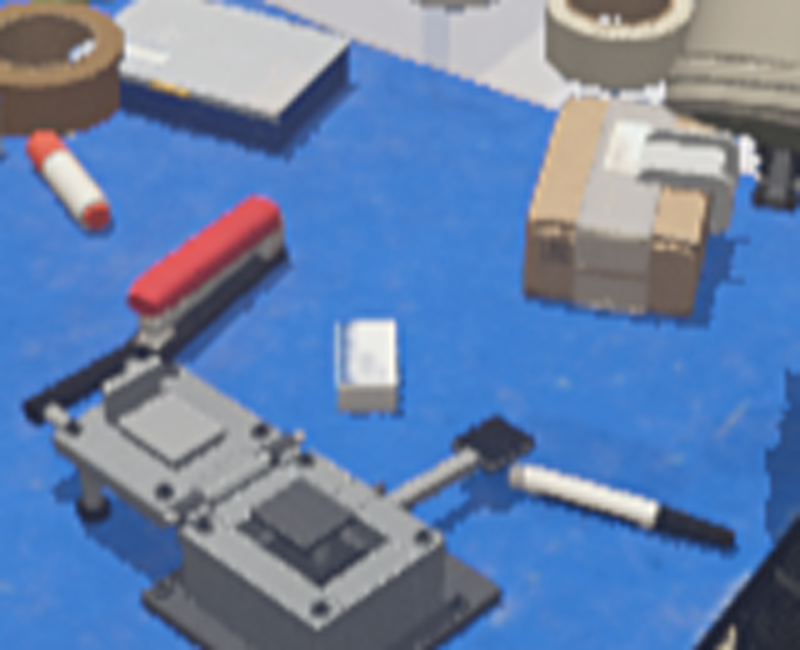

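The picture shows the lever still down with the lifter plate raised, the guard astride the carton's near long edge, and the bystanders where they were.

```bash
python3 -c "
from bench import *
print(hand_in())"
```

```text
the job is handed in; nothing more can be done
None
```

I pressed the ejector lever to its stop, lifted the guard straight out by its ribs, and set it on the middle of the larger carton's long top edge nearest the robot. The job was handed in at about 22 s.

**Lever:** It stopped with the pad at about 34 mm and roughly 20 N on it. It was still down in the last picture.

**Seating:** I lowered the guard until it touched the carton's top, at 65 mm as listed. I then slid it in until the flange met resistance at about 6 N, eased off and released.

**Last checks:**
- The guard sits level, parallel to the edge, and within about 1 mm of its middle.
- The carton showed no visible shift before release, and it and the other things look undisturbed.
- The gripper is well clear of everything.

**What disagreed:** In the pictures the carton looks smaller than listed, with its edges at about 107 × 157 mm and 57–60 mm high. That makes its visible edge lie about 3 mm inside the flange. I tried to view the gap itself, but the arm could not get the camera far enough round. I judged the flange snug from the contact force and because it lies where the listed 114 mm width puts the side.

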